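Set the screw stop of a drilling jig to its mark and load a speaker panel

TASK

Set up the drilling jig for the speaker panel: crank the handwheel until the pointer of the end stop stands on the longest line of the rule, let go of the handle, and then slide the panel gently home, flat on the bed, so that it bears flush along the fence and its end touches the stop. Leave the stop on its mark, do not ram the panel into the fence or stop, and leave the things lying around the jig where they are.

Things in the scene. Friction and masses are not known exactly. Their poses are not given: they have to be found in the camera images.
- jig: Drilling jig fixed on the bench; place and yaw vary. Origin on the bench. Its x points across the bed to the fence, y along the fence away from the handwheel, z up. Plywood bed 24 mm thick, x -130 to 120, y -150 to 270 mm. Aluminium fence along the far side: face (towards the robot) at x = 90 mm, 30 mm deep, top 64 mm above the bench with a white rule on it.
- bush (a point): Top of the drill bush on a 26 mm wide steel arm that stands out from the fence over the bed near the stop, at jig y = 0, reaching to x = 50 mm. Arm and bush are 57 to 77 mm above the bench (the panel's corner slides under them); the arm's knob on the fence is 90 mm high.
- wheel_hub (a point): Point on the screw's axis (along jig y, jig x = 20 mm, 72 mm above the bench), level with the middle of the handle, which circles it at 29 mm radius, upright, square to jig y. The spoked steel handwheel, 80 mm across, 11 mm thick, is 52 mm from here along jig +y; behind it a bearing block and the stop's carriage, 90 to 94 mm high. The screw stays where it is left.
- handle_grip (a point): Middle of the wheel's handle: black round bar 18 mm thick, 70 mm long, level, standing out from the wheel along jig -y, 43 to 101 mm above the bench. It spins on its pin, so it can be held tight from above all the way round. Takes about 5 N. One turn moves the stop 8 mm; clockwise seen from the handle's end (top of the wheel goes to jig +x) moves it along +y, away from the wheel.
- pointer (a point): Tip of the thin dark pointer on the stop's carriage, just above the rule on top of the fence; it moves along jig y with the stop. It starts 11 to 21 mm short of the mark, on the wheel's side.
- mark (a point): The longest line of the rule, the only one right across it (26 mm long, 1.8 mm wide; the others are 7 or 11 mm long and 5 mm apart). Axes as the jig's. The pointer is on the mark when both have the same y in the jig's frame.
- stop_face (a point): Middle of the stop's working face: a steel plate 110 mm wide (jig x -25 to 85 mm), from 2 to 38 mm above the bed, facing jig +y. Axes as the jig's. With the pointer on the mark it is at jig y = -20 mm. Only the screw moves it.
- panel_center (a point): Centre, half-way up, of the loose pine speaker panel: 200 mm along its y, 110 along x, 18 thick, 0.15-0.27 kg; a 76 mm round hole through the middle takes closed fingers, to drag it. Starts flat on the bed (centre 33 mm above the bench), about 20-40 mm off the fence, yawed up to 0.2 rad. Home: long side to the fence, end to the stop, centre at jig x = 35 mm and 100 mm along +y from stop_face.
- driver_a: Bystander: loudspeaker, 104 mm round, 44 mm high, lying face up past the jig's end away from the wheel. Origin centre of its underside.
- driver_b: Bystander: a second loudspeaker, same as the first.
- offcut: Bystander: pine offcut 190 x 60 x 18 mm, lying flat near the handwheel, pointing away from the robot. Origin centre of its underside.
- drill: Bystander: grey cordless drill lying on its side beyond the handwheel, about 200 x 260 mm and 60 mm high. Origin on the bench under its barrel, which lies along its y; the grip goes off along its x.
Not all that is in view belongs to the job. What is shaped like the part that bears panel_center but blue is not meant.

How it is judged (in metres and radians):
On the way, in this order (a step that is already met when the one before it is completed fails the run):
1. the stop is cranked to the mark: pointer within 1.5 mm of the longest line (y of pointer in the frame of mark between -0.0015 and 0.0015 m), for 0.3 s.
2. the panel is home: flat, within 1.5 mm of fence and 2 mm of stop (x of panel_center in the frame of jig above 0.0335 m and y of panel_center in the frame of stop_face between 0.095 and 0.102 m and angle between the y axis of panel_center and the y axis of jig, either way round below 0.02 rad), for 0.2 s.
At the end, for the whole second after the job is handed in: The pointer is within 1.5 mm of the longest line; the panel lies flat and at rest on the bed, square to the fence within 0.02 rad, no more than 1.5 mm from the fence and 2 mm from the stop (all of step 1 and all of step 2 and x of panel_center in the frame of jig below 0.04 m and height (world z) of panel_center between 0.03 and 0.036 m and angle between panel_center's own z axis and vertical below 0.03 rad and linear speed of panel below 0.01 m/s); the robot touches nothing.
It fails at once if the panel is rammed or pressed with more than 40 N against the jig (contact force between panel and jig above 40 N).
It fails at once if a bystander is moved more than 20 mm (distance of any of driver_a, driver_b, offcut, drill from where it was at the start of the episode above 0.02 m).
It also fails if it takes over 72 s, if anything falls off the work surface, if the arm or the gripper's body presses on something with over 40 N, if the wrist force passes 120 N, or if a joint passes its speed limit or range.

ROBOT

A 6-joint arm with a two-finger parallel gripper is mounted at the origin on the work surface. World frame = base frame: x ahead of the robot, y to its left, z up, the work surface at z = 0. Lengths are in mm, angles in rad, forces in N, time in s.
With the tool pointing down it reaches from about 400 to 925 mm from the base axis. Payload 12.5 kg.
Tool frame: the origin (TCP) lies at the centre of the arm's flange, where the gripper is bolted on; the fingertips stand 190 mm ahead of it and the grasp point (between the pads) lies 171 mm ahead of it; z points along the fingers, y is the direction in which the jaws open and shut (so a half turn about z gives the same grasp; the last joint's range is limited). The gripper opens to 95 mm and grips with 3 to 60 N. Pads are 20 mm wide; open, the fingers measure 119 mm over their backs; the gripper's body (75 mm by 180 mm) begins 59 mm behind the grasp point.
Start: joints at [-1.25, 0.491, 1.559, -0, 1.092, -0.106], TCP at [258.744, -568.926, 404.761] pointing down, gripper open.
Joint ranges: [-3.1, 3.1], [-0.84, 2.19], [0.05, 2.79], [-1.13, 4.28], [0.06, 2.93], [-2.69, 2.69]. Speed limits (rad/s): [2.22, 2.22, 2.79, 3.14, 3.14, 3.14].

INTERFACE

Orientations are given as [roll, pitch, yaw] about the fixed x, y, z axes, in that order (R = Rz(yaw) Ry(pitch) Rx(roll)).
In Python, from cell import env gives the robot as it stands.
- The arm moves only by the shell command python3 -m pendant 'ROWS'. ROWS is JSON, a list of rows, each an object of numbers: "x", "y", "z": the shift along the tool's x, y, z in units of 150 mm (1.0 is 150 mm); "rx", "ry", "rz": the turn, a rotation vector about the tool's x, y, z in units of 45 degrees (1.0 is 45 degrees); "jaw": the opening, from 0 (shut) to 1 (fully open). In form: [{"x": .., "y": .., "z": .., "rx": .., "ry": .., "rz": .., "jaw": ..}, ...]. A call has 1 to 10 rows; each row is the pose to reach, as a shift and turn from the pose commanded when the call began, along the tool's axes at that moment; what a row does not reach only later rows make up. A row lasts 1/8 s, in which the tool goes at most 62.5 mm and 10.7 degrees, less where a joint would pass 70% of its speed; a pose out of reach is approached as far as the arm can. A call with a number of a shift or a turn outside -1 to 1 is refused whole. A call with a gripper value outside its range is refused whole. The fingers move at their own pace and stop on an object; the grip force is fixed at half the most. Time passes only in rows, so rows that repeat a pose let the fingers close. It gives the time, the measured TCP pose, the force and the opening at its end, in the units of the state.
- env.state(): the state, without advancing time (a new reading comes with each control period).
- env.read_camera(name): name is "side" or "top" or "wrist"; returns a dict with "img" (384x512x3 uint8, red, green, blue), "fx", "fy", "cx", "cy" (pixels), "D" ([k1, k2, p1, p2, k3] as OpenCV has them; the pictures are not rectified), "rvec" (rotation vector, rad) and "tvec" (3), from world to camera coordinates, as OpenCV has them. Camera axes: x right, y down, z forward; pixel columns grow to the right and rows downward; lengths in mm; the calibration is good to about 2 mm. A picture is of the moment at which its call begins. There is no depth.
- env.job_done(): hands the job in, once; it reports no verdict.
The state is a dict: "t": time; "joints": joint angles; "qvel": joint speeds; "tau": joint torques, N m; "eef_pos": TCP position; "tcp_rot": TCP orientation; "ft_force": force on the tool from outside, world axes, zero at the start; "moment": the same for the moment, N m; "opening": opening from 0.0 (shut) to 1.0 (fully open).
Only numpy, scipy, OpenCV 4.12 (cv2) and the standard library are available. Lean on these libraries where they do the work, as an engineer would, in place of code of your own. Each camera call takes 0.05 s, during which the arm holds its last target.

## Working session

There is one attempt and no reset: what is moved stays moved. The work goes in short steps, Python scripts to look and compute and a shell command to move; the robot and the scene stay as the last step left them, time stands still between calls to the robot, and variables do not carry over. Pictures are saved under pics/ and viewed, and the job is handed in when it is done.

```bash
ls; mkdir -p pics; python3 - <<'E'
from cell import env
import cv2
s=env.state();print({k:s[k] for k in('t','eef_pos','tcp_rot','ft_force','opening')})
for n in('side','top','wrist'):
    c=env.read_camera(n);cv2.imwrite(f'pics/a_{n}.png',c['img'][:,:,::-1])
    print(n,c['fx'],c['cx'],c['cy'],c['D'],c['rvec'],c['tvec'])
E
```

```text
pics
{'t': 0.0, 'eef_pos': array([ 258.73178782, -568.90723092,  404.16305488]), 'tcp_rot': array([-3.14052367e+00, -8.45703484e-05,  4.26816396e-01]), 'ft_force': array([-0.33808547, -0.45890374, -0.03746358]), 'opening': 1.0029398316028422}
side 346.9536334055875 253.64882378433146 188.8917747957478 [-0.02611073  0.          0.          0.          0.        ] [ 0.71831629 -2.50262515  1.28293088] [415.53274489 249.21430196 823.15914027]
top 447.83833617662305 254.69172071230184 192.1856717327138 [-0.06880438  0.          0.          0.          0.        ] [ 2.17958282 -2.18120042  0.0599047 ] [ -14.99046947  539.64649706 1681.87834073]
wrist 345.0830846534141 253.84800474645243 191.21176795131885 [-0.07839142  0.          0.          0.          0.        ] [-2.42461637  1.56123116  0.23310216] [-625.16511519  -34.44614778  392.74216112]
```

View pics/a_side.png

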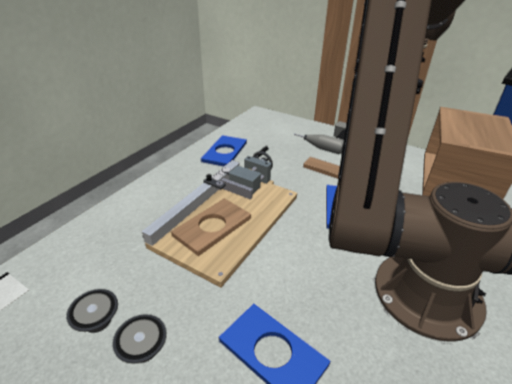

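View pics/a_top.png

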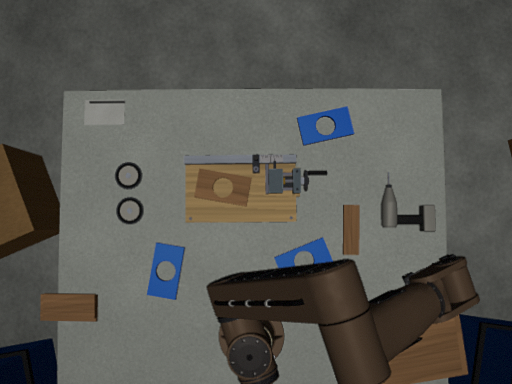

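View pics/a_wrist.png

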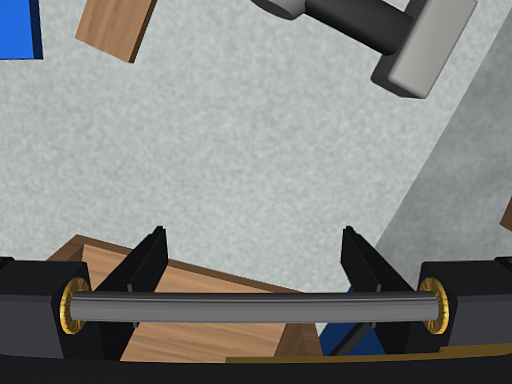

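The pine panel lies on the bed: top view (222,187), side (212,224). The blue panels at top (326,125), (303,252) and (166,271) are decoys. The handle is at top (317,173), the drill at (390,205), the offcut at (351,229) and the drivers at (128,175) and (130,210). Next I'll work out the jig pose.

```bash
cat > h.py <<'E'
from cell import env
import cv2, numpy as np, pickle, sys
from scipy.spatial.transform import Rotation as Ro
def cam(n,save=None):
    c=env.read_camera(n)
    c['K']=np.array([[c['fx'],0,c['cx']],[0,c['fy'],c['cy']],[0,0,1.]])
    c['R']=cv2.Rodrigues(np.array(c['rvec'],float))[0]; c['t']=np.array(c['tvec'],float)
    c['C']=-c['R'].T@c['t']
    if save:
        cv2.imwrite('pics/%s.png'%save,c['img'][:,:,::-1]); pickle.dump(c,open('pics/%s.pkl'%save,'wb'))
    return c
def load(n): return pickle.load(open('pics/%s.pkl'%n,'rb'))
def proj(c,P): return cv2.projectPoints(np.atleast_2d(np.array(P,float)),np.array(c['rvec'],float),c['t'],c['K'],np.array(c['D'],float))[0][:,0]
def ray(c,uv):
    p=cv2.undistortPoints(np.array(uv,float).reshape(-1,1,2),c['K'],np.array(c['D'],float))[:,0]
    d=np.c_[p,np.ones(len(p))]@c['R']; return d/np.linalg.norm(d,axis=1)[:,None]
def onz(c,uv,z):
    d=ray(c,uv); return c['C']+d*((z-c['C'][2])/d[:,2])[:,None]
def crop(name,u0,v0,u1,v1,k,out):
    im=cv2.imread('pics/%s.png'%name)[v0:v1,u0:u1]; cv2.imwrite('pics/%s.png'%out,cv2.resize(im,None,fx=k,fy=k,interpolation=cv2.INTER_CUBIC))
def tool():
    s=env.state(); return np.array(s['eef_pos']),Ro.from_euler('xyz',s['tcp_rot']).as_matrix()
E
python3 - <<'E'
from h import *
c=cam('top','b_top');crop('b_top',170,140,340,240,4,'b_topc')
w=cam('wrist'); p,R=tool(); print('cam in tool',R.T@(w['C']-p)); print((R.T@w['R'].T).round(3)); print(p,R.round(3))
print(onz(c,[(317,173)],72),onz(c,[(186,222),(297,222)],24),onz(c,[(128,175),(130,210)],44),onz(c,[(351,229)],18))
E
```

```text
cam in tool [81.44880015  0.33999857 18.76809927]
[[-0.    -0.957 -0.292]
 [ 1.    -0.     0.001]
 [-0.001 -0.292  0.956]]
[ 258.73403465 -568.91961425  404.45850744] [[ 0.91   0.414 -0.   ]
 [ 0.414 -0.91   0.001]
 [ 0.    -0.001 -1.   ]]
[[ 606.57030313 -245.77722329   72.        ]] [[ 426.55375115  244.33884036   24.        ]
 [ 426.53628739 -174.747953     24.        ]] [[603.64004585 463.73714263  44.        ]
 [471.24635656 453.56630988  44.        ]] [[ 399.77764805 -379.32250884   18.        ]]
```

View pics/b_topc.png

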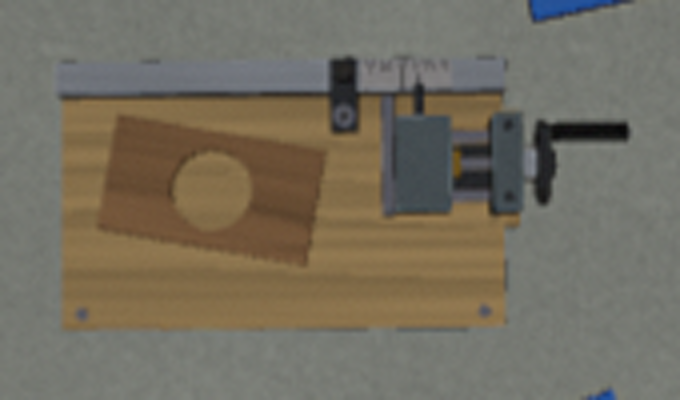

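Jig yaw is about 0 and its origin is about (557,-26). The handle is near (607,-246,72), on the +x side. I'll move the wrist camera over the jig.

```bash
python3 -m pendant '[{"x":0.98,"y":-0.33},{"x":0.98,"y":-0.33},{"x":0.98,"y":-0.33}]'; python3 -m pendant '[{"x":0.98,"y":-0.33},{"x":0.98,"y":-0.33},{"x":0.98,"y":-0.33}]';python3 -m pendant '[{"x":0.98,"y":-0.33,"rz":-0.73},{"x":0.98,"y":-0.33,"rz":-0.73},{"x":0.98,"y":-0.33,"rz":-0.73},{"x":0.98,"y":-0.33,"rz":-0.73}]'; python3 -m pendant '[{"rz":-0.73},{"rz":-0.73},{"rz":-0.73},{"rz":-0.73},{"rz":-0.73}]'
python3 - <<'E'
from h import *
cam('wrist','c_w'); print(tool())
E
```

```text
(array([ 258.73645216, -568.9150288 ,  404.55294494]), array([[ 9.10303216e-01,  4.13942077e-01, -1.09227119e-04],
       [ 4.13942090e-01, -9.10303169e-01,  2.94700923e-04],
       [ 2.25593192e-05, -3.13480900e-04, -9.99999951e-01]]))invalid input
invalid input
invalid input
invalid input
```

View pics/c_w.png

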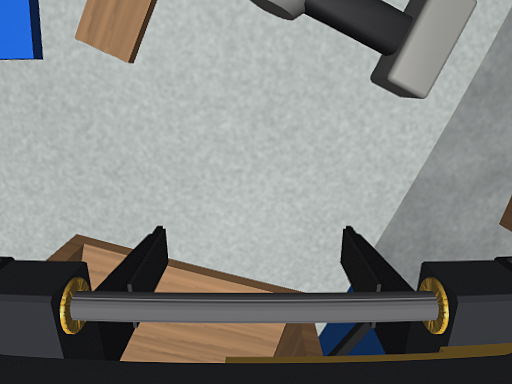

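The rows were refused and nothing moved. They probably need every key filled in.

```bash
python3 -m pendant '[{"x":0.98,"y":-0.33,"z":0,"rx":0,"ry":0,"rz":0,"jaw":1},{"x":0.98,"y":-0.33,"z":0,"rx":0,"ry":0,"rz":0,"jaw":1},{"x":0.98,"y":-0.33,"z":0,"rx":0,"ry":0,"rz":0,"jaw":1}]'
```

```text
t: 0.68
eef_pos: [373.8, -461.0, 404.9]
tcp_rot: [-3.142, -0.0, 0.429]
ft_force: [-0.1, -0.0, -0.0]
opening: 1.001
```

```bash
python3 -m pendant '[{"x":0.98,"y":-0.33,"z":0,"rx":0,"ry":0,"rz":0,"jaw":1},{"x":0.98,"y":-0.33,"z":0,"rx":0,"ry":0,"rz":0,"jaw":1},{"x":0.98,"y":-0.33,"z":0,"rx":0,"ry":0,"rz":0,"jaw":1}]'
python3 -m pendant '[{"x":0.98,"y":-0.33,"z":0,"rx":0,"ry":0,"rz":-0.73,"jaw":1},{"x":0.98,"y":-0.33,"z":0,"rx":0,"ry":0,"rz":-0.73,"jaw":1},{"x":0.98,"y":-0.33,"z":0,"rx":0,"ry":0,"rz":-0.73,"jaw":1},{"x":0.98,"y":-0.33,"z":0,"rx":0,"ry":0,"rz":-0.73,"jaw":1}]'
python3 -m pendant '[{"x":0,"y":0,"z":0,"rx":0,"ry":0,"rz":-0.73,"jaw":1},{"x":0,"y":0,"z":0,"rx":0,"ry":0,"rz":-0.73,"jaw":1},{"x":0,"y":0,"z":0,"rx":0,"ry":0,"rz":-0.73,"jaw":1},{"x":0,"y":0,"z":0,"rx":0,"ry":0,"rz":-0.73,"jaw":1},{"x":0,"y":0,"z":0,"rx":0,"ry":0,"rz":-0.73,"jaw":1}]'
python3 - <<'E'
from h import *
cam('wrist','c_w2'); print(tool())
E
```

```text
t: 1.05
eef_pos: [487.2, -354.8, 404.8]
tcp_rot: [3.142, -0.0, 0.429]
ft_force: [-0.3, -0.5, -0.0]
opening: 1.003
t: 1.55
eef_pos: [599.9, -249.5, 404.4]
tcp_rot: [-3.141, 0.0, 1.004]
ft_force: [-0.7, -0.6, -0.7]
opening: 1.0
t: 2.17
eef_pos: [598.3, -251.7, 404.8]
tcp_rot: [-3.142, 0.0, 1.568]
ft_force: [0.1, 0.2, 0.0]
opening: 1.0
(array([ 598.431491  , -251.56609838,  404.76661897]), array([[ 1.90716299e-03,  9.99998181e-01, -3.41013443e-05],
       [ 9.99998177e-01, -1.90716611e-03, -9.15520058e-05],
       [-9.16168762e-05, -3.39266776e-05, -9.99999995e-01]]))
```

View pics/c_w2.png

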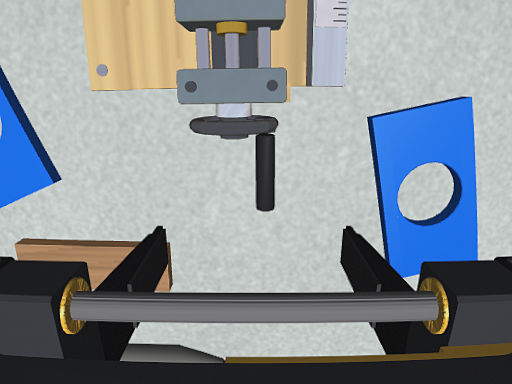

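The handle is at (264,172), with its ends at (265,135) and (264,210). The wheel is at (233,125) and the carriage at (230,10). The black bar is the only handle candidate. Next is the rule view.

```bash

python3 -m pendant '[{"x":0.95,"y":0,"z":0.3,"rx":0,"ry":0,"rz":0,"jaw":1},{"x":0.95,"y":0,"z":0.3,"rx":0,"ry":0,"rz":0,"jaw":1},{"x":0.95,"y":0,"z":0.3,"rx":0,"ry":0,"rz":0,"jaw":1},{"x":0.95,"y":0,"z":0.3,"rx":0,"ry":0,"rz":0,"jaw":1}]'
python3 - <<'E'
from h import *
cam('wrist','d_w'); print(tool()[0])
a=load('c_w2'); print('handle z72',onz(a,[(265,135),(264,210)],72), 'at z80',onz(a,[(264,172)],80))
print('bed corner',onz(a,[(93,90)],24),'fence end',onz(a,[(312,86),(344,85)],64))
E
```

```text
t: 2.72
eef_pos: [598.5, -107.7, 359.6]
tcp_rot: [-3.141, 0.0, 1.574]
ft_force: [-0.3, 0.4, 0.9]
opening: 1.003
[ 598.61520238 -108.88717693  360.03934754]
handle z72 [[ 607.59604564 -212.51681939   72.        ]
 [ 607.07036116 -284.93602579   72.        ]] at z80 [[ 606.62362411 -245.14010338   80.        ]]
bed corner [[ 431.86608891 -170.98456057   24.        ]] fence end [[ 649.98034064 -169.39473494   64.        ]
 [ 678.99961813 -168.30791991   64.        ]]
```

View pics/d_w.png

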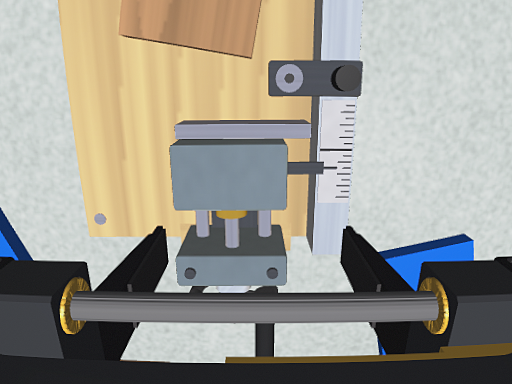

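```bash
python3 - <<'E'
from h import *
crop('d_w',280,55,380,265,2.8,'d_c');
import subprocess
crop('d_w',280,90,380,210,6.6,'d_c')
E
```

```text
(no output)
```

View pics/d_c.png

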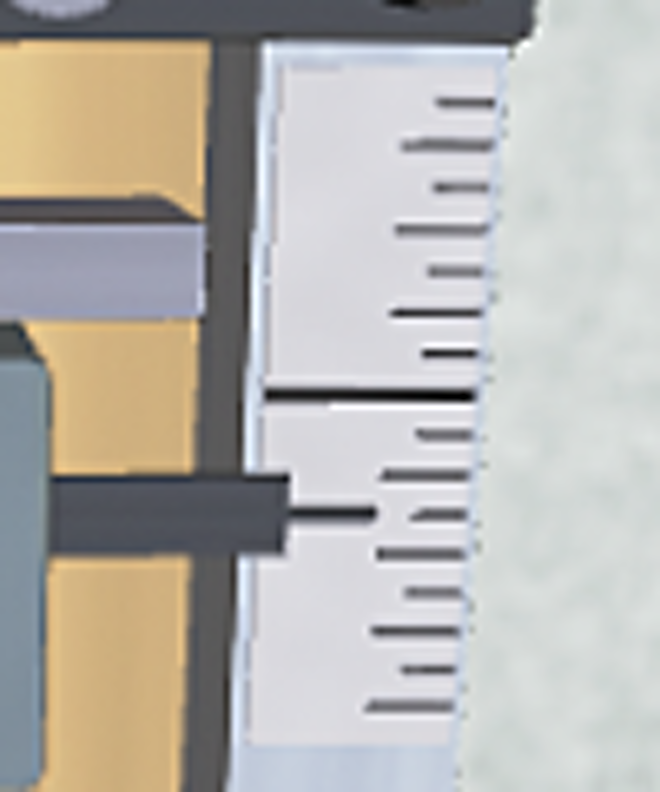

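The longest line is at crop y=395, about pixel (337,150), and the pointer at y=514. That puts it beside the third 5 mm line, so it is about 15 mm short. Now the jig pose from edges.

```bash
python3 - <<'E'
from h import *
c=load('d_w'); f=lambda x,y:(280+x/6.6,90+y/6.6)
print('mark ends',onz(c,[f(264,395),f(475,395)],64.5).round(1))
print('pointer tip z66',onz(c,[f(375,514)],66).round(1), onz(c,[f(375,514)],68).round(1))
print('fence face top edge',onz(c,[f(263,50),f(230,750)],64).round(1))
print('fence back',onz(c,[f(508,50),f(455,750)],64).round(1))
print('bed left edge/corner',onz(c,[(88,236),(62,20)],24).round(1))
print('stop top edge front',onz(c,[(177,121),(311,121)],62).round(1))
print('fence end',onz(c,[(313,250)],64))
a=load('c_w2'); print('wheel',onz(a,[(233,125)],72),onz(a,[(190,125),(278,125)],72))
t=load('b_top'); print('top bed corners',onz(t,[(185,222),(296.5,222)],24))
E
```

```text
mark ends [[651.  -75.1  64.5]
 [677.2 -74.9  64.5]]
pointer tip z66 [[665.4 -89.7  66. ]] [[664.9 -89.2  68. ]]
fence face top edge [[ 648.7  -33.9   64. ]
 [ 649.3 -121.4   64. ]]
fence back [[ 678.1  -33.5   64. ]
 [ 678.6 -121.4   64. ]]
bed left edge/corner [[ 428.2 -171.1   24. ]
 [ 430.1   32.6   24. ]]
stop top edge front [[535.7 -52.5  62. ]
 [643.  -52.3  62. ]]
fence end [[ 650.19703737 -165.03940372   64.        ]]
wheel [[ 578.69509286 -203.39452203   72.        ]] [[ 539.79217775 -203.12893513   72.        ]
 [ 619.27280011 -203.51477127   72.        ]]
top bed corners [[ 426.54954516  248.14093193   24.        ]
 [ 426.53850052 -172.86521297   24.        ]]
```

```bash
python3 - <<'E'
from h import *
c=cam('side','e_s')
k=6;u0,v0=215,125;crop('e_s',u0,v0,305,215,k,'e_c')
im=cv2.imread('pics/e_c.png')
for z,col in((64,(0,0,255)),(72,(0,255,0)),(80,(255,0,0))):
    x=579+np.sqrt(29**2-(z-72)**2); q=proj(c,[(x,-212,z),(x,-282,z)]); print(z,x,q.round(1).tolist())
    for p in q: cv2.circle(im,tuple(int(v) for v in ((p-[u0,v0]+.5)*k)),4,col,1)
q=proj(c,[(579,-203,112),(579,-203,32),(619,-203,72),(539,-203,72)])
for p in q: cv2.circle(im,tuple(int(v) for v in ((p-[u0,v0]+.5)*k)),4,(255,255,0),1)
cv2.imwrite('pics/e_c.png',im)
E
```

```text
64 606.8747197295327 [[256.9, 159.9], [267.1, 151.4]]
72 608.0 [[256.7, 157.8], [266.9, 149.3]]
80 606.8747197295327 [[257.0, 155.9], [267.3, 147.4]]
```

View pics/e_c.png

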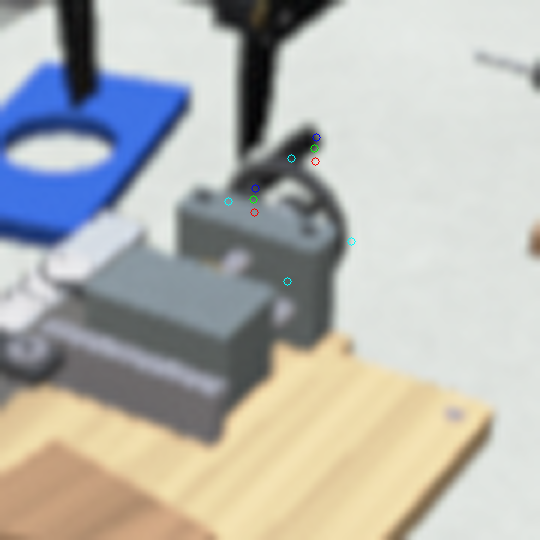

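```bash

python3 -m pendant '[{"x":-0.99,"y":0.06,"z":0.2,"rx":0,"ry":0,"rz":0,"jaw":0.6},{"x":-0.99,"y":0.06,"z":0.2,"rx":0,"ry":0,"rz":0,"jaw":0.6},{"x":-0.99,"y":0.06,"z":0.2,"rx":0,"ry":0,"rz":0,"jaw":0.6},{"x":-0.99,"y":0.06,"z":0.2,"rx":0,"ry":0,"rz":0,"jaw":0.6}]'
python3 - <<'E'
from h import *
cam('wrist','f_w'); print(tool()[0])
E
```

```text
t: 3.32
eef_pos: [607.3, -259.8, 329.3]
tcp_rot: [-3.141, -0.0, 1.569]
ft_force: [-0.7, -0.2, 0.1]
opening: 0.642
[ 607.38824251 -258.21330984  329.74627933]
```

View pics/f_w.png

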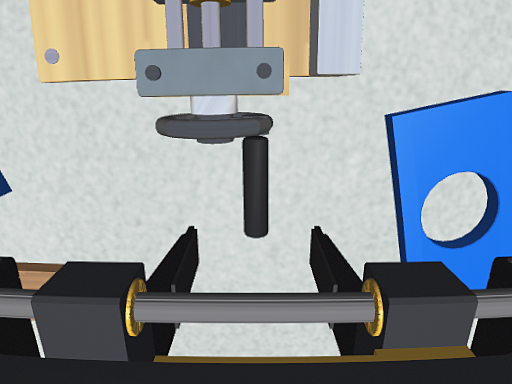

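```bash
python3 - <<'E'
from h import *
a=load('c_w2');b=load('f_w');s=load('e_s')
def tri(L):
    A=np.zeros((3,3));B=np.zeros(3)
    for c,uv in L:
        d=ray(c,[uv])[0];M=np.eye(3)-np.outer(d,d);A+=M;B+=M@c['C']
    return np.linalg.solve(A,B).round(1)
for im,n in((a,'a'),(b,'b')):
    g=im['img'].max(2)<45; 
    for v in range(130,245,10):
        u=np.where(g[v,235:285])[0]+235
        if len(u): print(n,v,u.min(),u.max())
    u=264 if n=='a' else 256
    v=np.where(g[130:260,u])[0]+130; print(n,'vrange',v.min(),v.max())
print(tri([(a,(264,210.5)),(b,(256,238))]),tri([(a,(264,210.5)),(b,(256,238)),(s,(215+313/6,125+137/6))]))
for z in(72,80): print(onz(b,[(256,190)],z),onz(a,[(264.5,172)],z))
E
```

```text
a 130 274 274
a 140 256 273
a 150 256 273
a 160 256 273
a 170 256 273
a 180 257 273
a 190 257 273
a 200 257 273
a 210 263 267
a vrange 133 210
b 140 243 267
b 150 243 267
b 160 243 267
b 170 243 267
b 180 244 267
b 190 244 267
b 200 244 267
b 210 244 267
b 220 245 267
b 230 245 267
b vrange 136 236
[ 607.  -277.7   93.6] [ 607.6 -284.1   77.3]
[[ 607.76746256 -249.95169174   72.        ]] [[ 607.32963048 -247.10970318   72.        ]]
[[ 607.71886999 -247.53695959   80.        ]] [[ 607.07980604 -245.14141264   80.        ]]
```

```bash

python3 -m pendant '[{"x":0,"y":0,"z":0.3,"rx":0,"ry":0,"rz":0,"jaw":0.6},{"x":0,"y":0,"z":0.55,"rx":0,"ry":0,"rz":0,"jaw":0.6},{"x":0,"y":0,"z":0.55,"rx":0,"ry":0,"rz":0,"jaw":0.6},{"x":0,"y":0,"z":0.55,"rx":0,"ry":0,"rz":0,"jaw":0.6}]'
python3 - <<'E'
from h import *
cam('wrist','g_w'); print(tool()[0]);crop('g_w',100,50,400,290,2.5,'g_c')
c=cam('side','g_s');crop('g_s',215,110,305,200,6,'g_sc')
E
```

```text
t: 3.88
eef_pos: [608.3, -256.6, 249.0]
tcp_rot: [3.14, 0.001, 1.574]
ft_force: [0.5, -0.5, 0.5]
opening: 0.599
[ 608.242093   -256.82140306  249.35431264]
```

View pics/g_c.png

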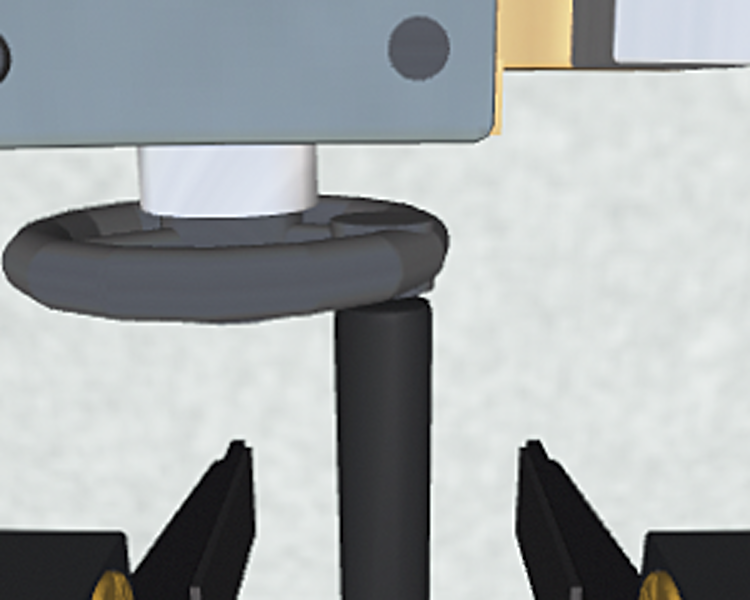

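View pics/g_sc.png

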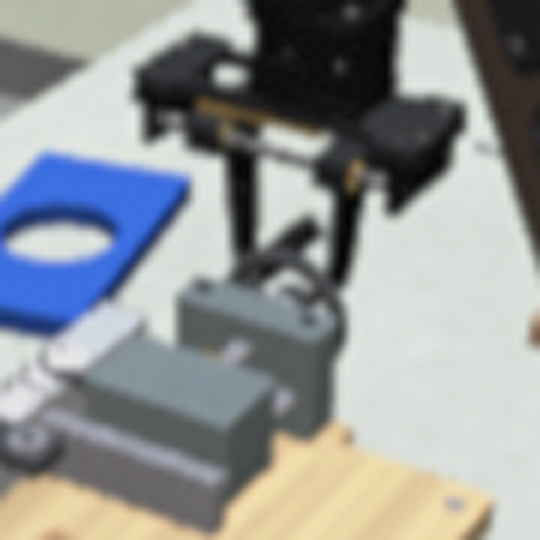

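```bash

python3 -m pendant '[{"x":0,"y":0,"z":0,"rx":0,"ry":0,"rz":0,"jaw":0},{"x":0,"y":0,"z":0,"rx":0,"ry":0,"rz":0,"jaw":0},{"x":0,"y":0,"z":0,"rx":0,"ry":0,"rz":0,"jaw":0},{"x":0,"y":0,"z":0,"rx":0,"ry":0,"rz":0,"jaw":0}]'
python3 - <<'E'
import numpy as np
for t0 in (8,-52,-112):
  print(t0)
  for k in range(1,11):
    t=np.radians(t0-k*20); a=np.radians(t0); print(t0-k*20,'y %.3f z %.3f'%(29*(np.cos(t)-np.cos(a))/150,-29*(np.sin(t)-np.sin(a))/150))
E
```

```text
t: 4.47
eef_pos: [607.7, -257.2, 247.3]
tcp_rot: [3.141, 0.0, 1.573]
ft_force: [0.8, 0.6, 0.0]
opening: 0.236
8
-12 y -0.002 z 0.067
-32 y -0.027 z 0.129
-52 y -0.072 z 0.179
-72 y -0.132 z 0.211
-92 y -0.198 z 0.220
-112 y -0.264 z 0.206
-132 y -0.321 z 0.171
-152 y -0.362 z 0.118
-172 y -0.383 z 0.054
-192 y -0.381 z -0.013
-52
-72 y -0.059 z 0.032
-92 y -0.126 z 0.041
-112 y -0.191 z 0.027
-132 y -0.248 z -0.009
-152 y -0.290 z -0.062
-172 y -0.310 z -0.125
-192 y -0.308 z -0.193
-212 y -0.283 z -0.255
-232 y -0.238 z -0.305
-252 y -0.179 z -0.336
-112
-132 y -0.057 z -0.036
-152 y -0.098 z -0.088
-172 y -0.119 z -0.152
-192 y -0.117 z -0.219
-212 y -0.092 z -0.282
-232 y -0.047 z -0.332
-252 y 0.013 z -0.363
-272 y 0.079 z -0.372
-292 y 0.145 z -0.359
-312 y 0.202 z -0.323
```

```bash

python3 -m pendant '[{"x":0,"y":0,"z":0,"rx":0,"ry":0,"rz":0,"jaw":0},{"x":0,"y":0,"z":0,"rx":0,"ry":0,"rz":0,"jaw":0}]'
python3 -m pendant '[{"x":0,"y":-0.002,"z":0.067,"rx":0,"ry":0,"rz":0,"jaw":0},{"x":0,"y":-0.027,"z":0.129,"rx":0,"ry":0,"rz":0,"jaw":0},{"x":0,"y":-0.072,"z":0.179,"rx":0,"ry":0,"rz":0,"jaw":0}]'
```

```text
t: 4.72
eef_pos: [608.0, -257.2, 247.3]
tcp_rot: [3.14, 0.0, 1.574]
ft_force: [5.2, 0.7, -1.4]
opening: 0.182
t: 5.1
eef_pos: [600.2, -257.0, 221.0]
tcp_rot: [3.129, 0.004, 1.573]
ft_force: [33.8, 3.5, -17.4]
opening: 0.18
```

```bash

python3 -m pendant '[{"x":0,"y":0.025,"z":0.01,"rx":0,"ry":0,"rz":0,"jaw":0},{"x":0,"y":0.025,"z":0.01,"rx":0,"ry":0,"rz":0,"jaw":0}]'
```

```text
t: 5.35
eef_pos: [601.4, -257.3, 218.8]
tcp_rot: [3.14, 0.001, 1.574]
ft_force: [9.2, -0.5, -4.1]
opening: 0.179
```

```bash
cat > crank.py <<'E'
import numpy as np,sys
cx,cz,x0,z0,t0,st,n=map(float,sys.argv[1:])
for k in range(int(n)):
    t=np.radians(t0-k*st); print(t0-k*st,'y %.3f z %.3f'%((cx+29*np.cos(t)-x0)/150,-(cz+29*np.sin(t)-z0)/150))
E
python3 crank.py 580.7 237.3 601 218.9 -60 20 5
```

```text
-60.0 y -0.039 z 0.045
-80.0 y -0.102 z 0.068
-100.0 y -0.169 z 0.068
-120.0 y -0.232 z 0.045
-140.0 y -0.283 z 0.002
```

```bash

python3 -m pendant '[{"x":0,"y":-0.039,"z":0.045,"rx":0,"ry":0,"rz":0,"jaw":0},{"x":0,"y":-0.102,"z":0.068,"rx":0,"ry":0,"rz":0,"jaw":0},{"x":0,"y":-0.169,"z":0.068,"rx":0,"ry":0,"rz":0,"jaw":0}]'
```

```text
t: 5.72
eef_pos: [575.6, -257.4, 209.4]
tcp_rot: [3.139, 0.001, 1.574]
ft_force: [7.1, 0.5, 9.2]
opening: 0.182
```

```bash

python3 -m pendant '[{"x":0,"y":0,"z":0,"rx":0,"ry":0,"rz":0,"jaw":0}]'
```

```text
t: 5.85
eef_pos: [575.1, -257.5, 209.6]
tcp_rot: [3.14, 0.001, 1.574]
ft_force: [0.3, -0.4, 8.7]
opening: 0.185
```

```bash
python3 crank.py 580.6 238.2 575.7 208.7 -120 20 9
```

```text
-120.0 y -0.064 z -0.029
-140.0 y -0.115 z -0.072
-160.0 y -0.149 z -0.131
-180.0 y -0.161 z -0.197
-200.0 y -0.149 z -0.263
-220.0 y -0.115 z -0.321
-240.0 y -0.064 z -0.364
-260.0 y -0.001 z -0.387
-280.0 y 0.066 z -0.387
```

```bash

python3 -m pendant '[{"x":0,"y":-0.064,"z":-0.029,"rx":0,"ry":0,"rz":0,"jaw":0},{"x":0,"y":-0.115,"z":-0.072,"rx":0,"ry":0,"rz":0,"jaw":0},{"x":0,"y":-0.149,"z":-0.131,"rx":0,"ry":0,"rz":0,"jaw":0},{"x":0,"y":-0.161,"z":-0.197,"rx":0,"ry":0,"rz":0,"jaw":0}]'
python3 -m pendant '[{"x":0,"y":0,"z":0,"rx":0,"ry":0,"rz":0,"jaw":0}]'
```

```text
t: 6.35
eef_pos: [551.2, -257.7, 238.2]
tcp_rot: [3.14, 0.001, 1.573]
ft_force: [10.3, -2.0, -6.1]
opening: 0.181
t: 6.48
eef_pos: [551.4, -257.6, 239.0]
tcp_rot: [3.14, 0.001, 1.574]
ft_force: [3.6, -1.4, 4.2]
opening: 0.181
```

```bash
python3 crank.py 580.9 238.3 551.6 238.3 -200 20 10
```

```text
-200.0 y 0.014 z -0.066
-220.0 y 0.047 z -0.124
-240.0 y 0.099 z -0.167
-260.0 y 0.162 z -0.190
-280.0 y 0.229 z -0.190
-300.0 y 0.292 z -0.167
-320.0 y 0.343 z -0.124
-340.0 y 0.377 z -0.066
-360.0 y 0.389 z -0.000
-380.0 y 0.377 z 0.066
```

```bash

python3 -m pendant '[{"x":0,"y":0.014,"z":-0.066,"rx":0,"ry":0,"rz":0,"jaw":0},{"x":0,"y":0.047,"z":-0.124,"rx":0,"ry":0,"rz":0,"jaw":0},{"x":0,"y":0.099,"z":-0.167,"rx":0,"ry":0,"rz":0,"jaw":0},{"x":0,"y":0.162,"z":-0.190,"rx":0,"ry":0,"rz":0,"jaw":0},{"x":0,"y":0.229,"z":-0.190,"rx":0,"ry":0,"rz":0,"jaw":0}]'
python3 -m pendant '[{"x":0,"y":0,"z":0,"rx":0,"ry":0,"rz":0,"jaw":0}]'
```

```text
t: 7.1
eef_pos: [584.8, -257.6, 267.1]
tcp_rot: [-3.139, -0.0, 1.574]
ft_force: [-4.9, -2.1, 3.7]
opening: 0.182
t: 7.22
eef_pos: [585.4, -257.5, 266.9]
tcp_rot: [-3.141, 0.001, 1.574]
ft_force: [-0.1, -2.3, 4.0]
opening: 0.182
```

```bash
python3 crank.py 580.9 238.3 585.9 266.8 -300 20 10;echo; python3 crank.py 580.9 238.3 566.4 213.2 -500 20 7
```

```text
-300.0 y 0.063 z 0.023
-320.0 y 0.115 z 0.066
-340.0 y 0.148 z 0.124
-360.0 y 0.160 z 0.190
-380.0 y 0.148 z 0.256
-400.0 y 0.115 z 0.314
-420.0 y 0.063 z 0.357
-440.0 y 0.000 z 0.380
-460.0 y -0.067 z 0.380
-480.0 y -0.130 z 0.357

-500.0 y -0.051 z -0.043
-520.0 y -0.085 z -0.101
-540.0 y -0.097 z -0.167
-560.0 y -0.085 z -0.233
-580.0 y -0.051 z -0.292
-600.0 y 0.000 z -0.335
-620.0 y 0.063 z -0.358
```

```bash

python3 -m pendant '[{"x":0,"y":0.063,"z":0.023,"rx":0,"ry":0,"rz":0,"jaw":0},{"x":0,"y":0.115,"z":0.066,"rx":0,"ry":0,"rz":0,"jaw":0},{"x":0,"y":0.148,"z":0.124,"rx":0,"ry":0,"rz":0,"jaw":0},{"x":0,"y":0.160,"z":0.190,"rx":0,"ry":0,"rz":0,"jaw":0},{"x":0,"y":0.148,"z":0.256,"rx":0,"ry":0,"rz":0,"jaw":0},{"x":0,"y":0.115,"z":0.314,"rx":0,"ry":0,"rz":0,"jaw":0},{"x":0,"y":0.063,"z":0.357,"rx":0,"ry":0,"rz":0,"jaw":0},{"x":0,"y":0,"z":0.380,"rx":0,"ry":0,"rz":0,"jaw":0},{"x":0,"y":-0.067,"z":0.380,"rx":0,"ry":0,"rz":0,"jaw":0},{"x":0,"y":-0.130,"z":0.357,"rx":0,"ry":0,"rz":0,"jaw":0}]'
python3 -m pendant '[{"x":0,"y":-0.051,"z":-0.043,"rx":0,"ry":0,"rz":0,"jaw":0},{"x":0,"y":-0.085,"z":-0.101,"rx":0,"ry":0,"rz":0,"jaw":0},{"x":0,"y":-0.097,"z":-0.167,"rx":0,"ry":0,"rz":0,"jaw":0},{"x":0,"y":-0.085,"z":-0.233,"rx":0,"ry":0,"rz":0,"jaw":0},{"x":0,"y":-0.051,"z":-0.292,"rx":0,"ry":0,"rz":0,"jaw":0},{"x":0,"y":0,"z":-0.335,"rx":0,"ry":0,"rz":0,"jaw":0},{"x":0,"y":0.063,"z":-0.358,"rx":0,"ry":0,"rz":0,"jaw":0},{"x":0,"y":0.063,"z":-0.358,"rx":0,"ry":0,"rz":0,"jaw":0}]'
```

```text
t: 8.48
eef_pos: [565.9, -257.5, 213.1]
tcp_rot: [3.14, 0.001, 1.573]
ft_force: [8.5, -2.7, 2.4]
opening: 0.182
t: 9.48
eef_pos: [574.9, -257.6, 266.6]
tcp_rot: [-3.14, 0.0, 1.574]
ft_force: [-2.2, -5.8, 3.7]
opening: 0.187
```

```bash

python3 -m pendant '[{"x":0,"y":0,"z":0,"rx":0,"ry":0,"rz":0,"jaw":0.6},{"x":0,"y":0,"z":0,"rx":0,"ry":0,"rz":0,"jaw":0.6},{"x":0,"y":0,"z":-0.62,"rx":0,"ry":0,"rz":0,"jaw":0.6},{"x":0,"y":0,"z":-0.62,"rx":0,"ry":0,"rz":0,"jaw":0.6},{"x":0.98,"y":0.4,"z":-0.62,"rx":0,"ry":0,"rz":0,"jaw":0.6},{"x":0.98,"y":0.4,"z":-0.62,"rx":0,"ry":0,"rz":0,"jaw":0.6},{"x":0.98,"y":0.4,"z":-0.62,"rx":0,"ry":0,"rz":0,"jaw":0.6},{"x":0.98,"y":0.4,"z":-0.62,"rx":0,"ry":0,"rz":0,"jaw":0.6},{"x":0.98,"y":0.4,"z":-0.62,"rx":0,"ry":0,"rz":0,"jaw":0.6}]'
python3 - <<'E'
from h import *
cam('wrist','h_w'); print(tool()[0]);crop('h_w',220,60,345,190,4.6,'h_c')
E
```

```text
t: 10.6
eef_pos: [634.8, -110.4, 359.6]
tcp_rot: [-3.141, -0.0, 1.574]
ft_force: [0.1, 0.6, 0.5]
opening: 0.6
[ 634.75812241 -110.85479421  359.68442029]
```

View pics/h_w.png

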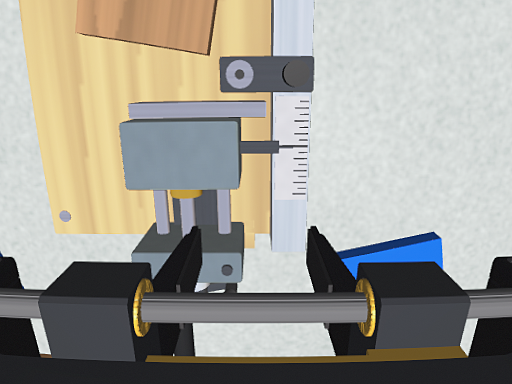

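View pics/h_c.png

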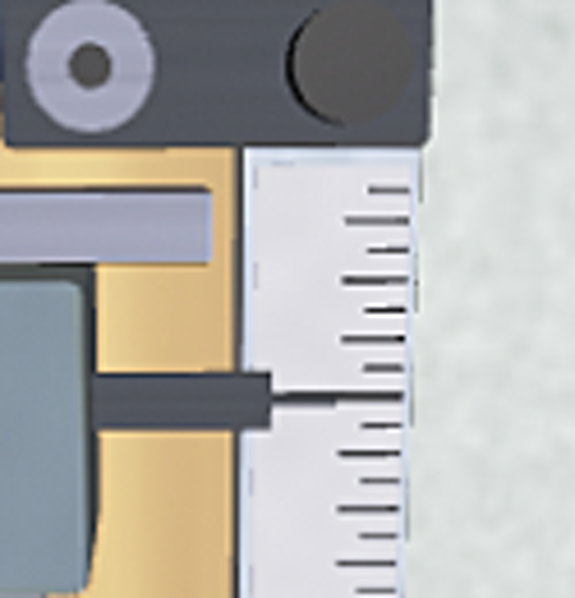

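```bash

python3 -m pendant '[{"x":-0.3,"y":0.15,"z":0.3,"rx":0,"ry":0,"rz":0,"jaw":0.6},{"x":-0.3,"y":0.15,"z":0.3,"rx":0,"ry":0,"rz":0,"jaw":0.6},{"x":-0.3,"y":0.15,"z":0.3,"rx":0,"ry":0,"rz":0,"jaw":0.6}]'
python3 - <<'E'
from h import *
c=cam('wrist','i_w'); print(tool()[0],c['C']);crop('i_w',220,30,320,160,6,'i_c')
E
```

```text
t: 11.02
eef_pos: [657.3, -156.1, 314.7]
tcp_rot: [-3.141, -0.0, 1.572]
ft_force: [-0.4, -0.2, 0.3]
opening: 0.597
[ 657.37069623 -155.44649089  315.47022188] [656.22791025 -74.18323332 296.00363963]
```

View pics/i_c.png

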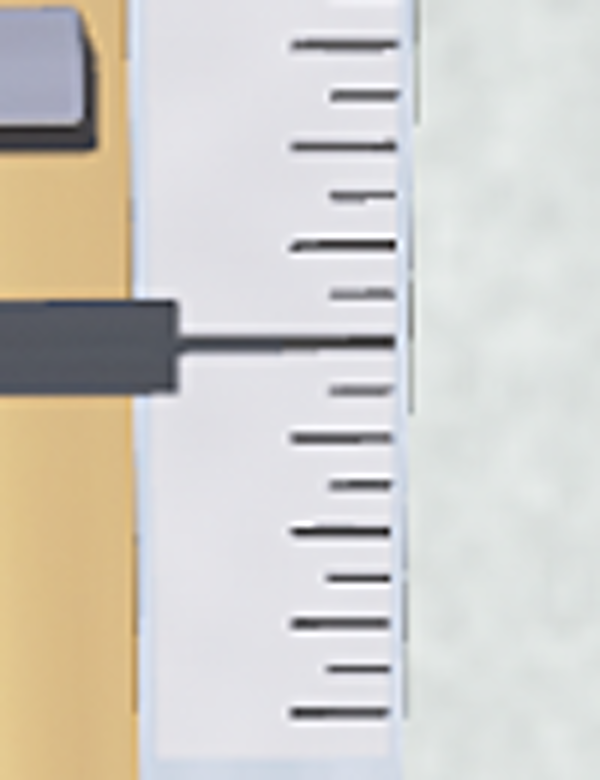

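The pointer (crop y=347) is about 0.4 mm from the longest line (y=342), seen from straight above, so step 1 holds. Now I'll look at the panel.

```bash

python3 -m pendant '[{"x":0.2,"y":-0.2,"z":-0.4,"rx":0,"ry":0,"rz":0,"jaw":0},{"x":0.9,"y":-0.4,"z":-0.6,"rx":0,"ry":0,"rz":0,"jaw":0},{"x":0.9,"y":-0.4,"z":-0.6,"rx":0,"ry":0,"rz":0,"jaw":0},{"x":0.9,"y":-0.4,"z":-0.6,"rx":0,"ry":0,"rz":0,"jaw":0}]'
python3 -m pendant '[{"x":0.33,"y":0,"z":0,"rx":0,"ry":0,"rz":0,"jaw":0},{"x":0.33,"y":0,"z":0,"rx":0,"ry":0,"rz":0,"jaw":0},{"x":0.33,"y":0,"z":0,"rx":0,"ry":0,"rz":0,"jaw":0}]'
python3 - <<'E'
from h import *
c=cam('wrist','j_w'); print(tool()[0],c['C'])
E
```

```text
t: 11.58
eef_pos: [595.8, -16.7, 408.2]
tcp_rot: [3.137, 0.0, 1.578]
ft_force: [0.9, -1.3, 0.1]
opening: 0.238
t: 11.95
eef_pos: [597.1, 28.8, 405.2]
tcp_rot: [3.141, 0.0, 1.574]
ft_force: [0.2, -1.0, -0.6]
opening: 0.006
[597.22565312  28.47745484 405.05477468] [595.87194576 110.73196576 386.44407928]
```

View pics/j_w.png

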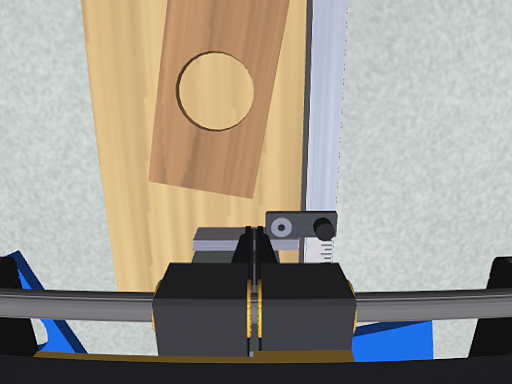

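The pine panel, not a blue one, has its hole at (215,91) and its near-end corners at (148,181) and (253,198).

```bash
cat > pan.py <<'E'
from h import *
def panel(c):
    hsv=cv2.cvtColor(c['img'],cv2.COLOR_RGB2HSV)
    return hsv
E
python3 - <<'E'
from h import *
c=load('j_w')
Z=42
print('hole px L/R/T/B', (onz(c,[(177,91),(254,91),(215,51.5),(215,130)],Z)).round(1)[:,:2])
P=onz(c,[(148,181),(253,198),(170,0),(287,0)],Z)[:,:2];print(P.round(1))
d=P[1]-P[0];print('end len',np.hypot(*d),'angle end',np.degrees(np.arctan2(d[1],d[0])))
for a,b in((0,2),(1,3)):
    e=P[b]-P[a];print('long tilt deg from y',np.degrees(np.arctan2(-e[0],e[1])))
n=np.array([-d[1],d[0]])/np.hypot(*d); print('center from end',(P[0]+P[1])/2+100*n)
print('fence face',onz(c,[(311,0),(303,200)],64).round(1),'stop face top',onz(c,[(195,228),(262,228)],62).round(1),'bush',onz(c,[(282,228),(325,229)],77).round(1), onz(c,[(265,212),(265,237)],77).round(1))
im=c['img']; print(cv2.cvtColor(im,cv2.COLOR_RGB2HSV)[[150,150,190,190],[190,225,300,130]])
E
```

```text
hole px L/R/T/B [[521.8 106.6]
 [596.3 106.4]
 [559.5 142.6]
 [557.7  68.8]]
[[486.1  16.1]
 [595.6  -2.2]
 [519.1 188.3]
 [626.2 187.9]]
end len 110.97740801980169 angle end -9.490568922241325
long tilt deg from y -10.843079487470217
long tilt deg from y -9.148421011302647
center from end [557.34571985 105.62342864]
fence face [[644.8 183.3  64. ]
 [644.9   3.1  64. ]] stop face top [[536.5 -28.   62. ]
 [604.8 -27.7  62. ]] bush [[623.8 -21.3  77. ]
 [665.9 -22.3  77. ]] [[607.1  -4.7  77. ]
 [607.4 -30.8  77. ]]
[[ 14 110 178]
 [ 14 111 188]
 [ 19 103 204]
 [ 18  99 213]]
```

The hole measures about 74 mm across, near the 76 mm given, and its centre is (558.5,106). The panel end measures 111 mm against 110, and the yaw is about -9.8°. The plan:
1. Lower closed fingers into the hole.
2. Push +x until the panel is flush on the fence.
3. Push diagonally against the hole wall towards the stop.

```bash

python3 -m pendant '[{"x":0.515,"y":-0.26,"z":0,"rx":0,"ry":0,"rz":0,"jaw":0},{"x":0.515,"y":-0.26,"z":0,"rx":0,"ry":0,"rz":0,"jaw":0},{"x":0.515,"y":-0.26,"z":0.4,"rx":0,"ry":0,"rz":0,"jaw":0},{"x":0.515,"y":-0.26,"z":0.8,"rx":0,"ry":0,"rz":0,"jaw":0},{"x":0.515,"y":-0.26,"z":0.9,"rx":0,"ry":0,"rz":0,"jaw":0},{"x":0.515,"y":-0.26,"z":0.9,"rx":0,"ry":0,"rz":0,"jaw":0}]'
python3 - <<'E'
from h import *
c=cam('wrist','k_w'); print(tool()[0],c['C'])
c=cam('side','k_s');crop('k_s',150,110,310,260,4,'k_sc')
E
```

```text
t: 12.75
eef_pos: [558.6, 105.8, 270.1]
tcp_rot: [-3.141, 0.0, 1.573]
ft_force: [1.0, 0.4, -0.1]
opening: 0.006
[558.71577964 105.96050062 271.19455264] [557.39702366 187.6726666  251.40321053]
```

View pics/k_w.png

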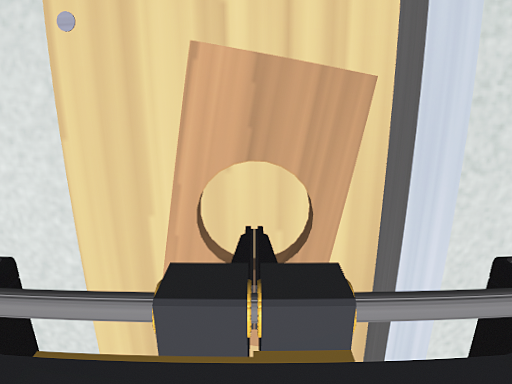

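View pics/k_sc.png

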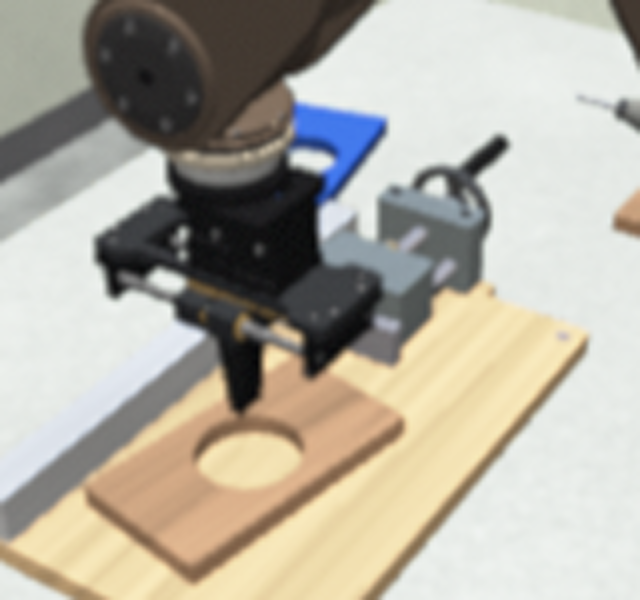

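```bash

python3 -m pendant '[{"x":0,"y":0,"z":0.2,"rx":0,"ry":0,"rz":0,"jaw":0},{"x":0,"y":0,"z":0.33,"rx":0,"ry":0,"rz":0,"jaw":0},{"x":0,"y":0,"z":0.335,"rx":0,"ry":0,"rz":0,"jaw":0},{"x":0,"y":0,"z":0.335,"rx":0,"ry":0,"rz":0,"jaw":0}]'
python3 - <<'E'
from h import *
c=load('k_w')
P=onz(c,[(191,41),(377,76),(255,161)],42); print(P.round(1)); print('fence face top',onz(c,[(427,10),(419,130)],64).round(1),'fence foot',onz(c,[(401,10),(390,130)],24).round(1))
c=load('j_w');print('stop',onz(c,[(230,228)],26),onz(c,[(230,240)],62))
E
```

```text
t: 13.35
eef_pos: [558.5, 106.4, 221.3]
tcp_rot: [3.139, -0.0, 1.573]
ft_force: [-0.1, -0.4, 0.1]
opening: 0.003
[[521.5 213.   42. ]
 [629.5 194.4  42. ]
 [558.1 143.2  42. ]]
fence face top [[645.4 227.   64. ]
 [648.1 165.7  64. ]] fence foot [[647.6 234.7  24. ]
 [647.6 160.7  24. ]]
stop [[569.64436441 -43.16490459  26.        ]] [[572.01430829 -41.18230352  62.        ]]
```

```bash

python3 -m pendant '[{"x":0,"y":0.06,"z":0,"rx":0,"ry":0,"rz":0,"jaw":0},{"x":0,"y":0.12,"z":0,"rx":0,"ry":0,"rz":0,"jaw":0},{"x":0,"y":0.14,"z":0,"rx":0,"ry":0,"rz":0,"jaw":0},{"x":0,"y":0.16,"z":0,"rx":0,"ry":0,"rz":0,"jaw":0},{"x":0,"y":0.18,"z":0,"rx":0,"ry":0,"rz":0,"jaw":0},{"x":0,"y":0.2,"z":0,"rx":0,"ry":0,"rz":0,"jaw":0},{"x":0,"y":0.22,"z":0,"rx":0,"ry":0,"rz":0,"jaw":0},{"x":0,"y":0.24,"z":0,"rx":0,"ry":0,"rz":0,"jaw":0}]'
python3 -m pendant '[{"x":0,"y":0.015,"z":0,"rx":0,"ry":0,"rz":0,"jaw":0},{"x":0,"y":0.03,"z":0,"rx":0,"ry":0,"rz":0,"jaw":0},{"x":0,"y":0.04,"z":0,"rx":0,"ry":0,"rz":0,"jaw":0}]'
```

```text
t: 14.35
eef_pos: [594.1, 106.5, 219.5]
tcp_rot: [-3.141, 0.0, 1.573]
ft_force: [-1.0, -0.9, 0.4]
opening: 0.006
t: 14.72
eef_pos: [600.1, 106.5, 219.6]
tcp_rot: [-3.142, 0.0, 1.573]
ft_force: [-1.0, -0.6, -0.6]
opening: 0.004
```

```bash

python3 -m pendant '[{"x":0,"y":0.01,"z":0,"rx":0,"ry":0,"rz":0,"jaw":0},{"x":0,"y":0.02,"z":0,"rx":0,"ry":0,"rz":0,"jaw":0},{"x":0,"y":0.03,"z":0,"rx":0,"ry":0,"rz":0,"jaw":0},{"x":0,"y":0.04,"z":0,"rx":0,"ry":0,"rz":0,"jaw":0}]'
```

```text
t: 15.22
eef_pos: [606.0, 106.5, 219.6]
tcp_rot: [-3.141, 0.0, 1.574]
ft_force: [-1.6, -0.7, -0.3]
opening: 0.007
```

```bash

python3 -m pendant '[{"x":0,"y":0.01,"z":0,"rx":0,"ry":0,"rz":0,"jaw":0},{"x":0,"y":0.02,"z":0,"rx":0,"ry":0,"rz":0,"jaw":0},{"x":0,"y":0.03,"z":0,"rx":0,"ry":0,"rz":0,"jaw":0}]'
python3 - <<'E'
from h import *
c=cam('wrist','l_w'); print(tool()[0])
E
```

```text
t: 15.6
eef_pos: [610.6, 106.6, 219.6]
tcp_rot: [3.141, 0.0, 1.573]
ft_force: [-1.0, -0.1, -0.2]
opening: 0.003
[610.75321517 106.54553581 219.62510726]
```

View pics/l_w.png

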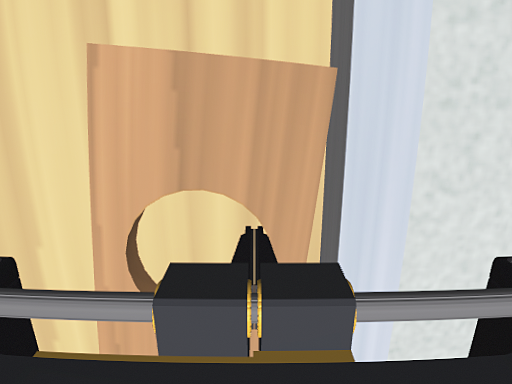

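The far corner at (336,67) now rides on the fence and the panel is swinging flush. I'll keep pushing gently.

```bash

python3 -m pendant '[{"x":0,"y":0.01,"z":0,"rx":0,"ry":0,"rz":0,"jaw":0},{"x":0,"y":0.02,"z":0,"rx":0,"ry":0,"rz":0,"jaw":0},{"x":0,"y":0.03,"z":0,"rx":0,"ry":0,"rz":0,"jaw":0}]'
python3 -m pendant '[{"x":0,"y":0.006,"z":0,"rx":0,"ry":0,"rz":0,"jaw":0},{"x":0,"y":0.012,"z":0,"rx":0,"ry":0,"rz":0,"jaw":0}]'
```

```text
t: 16.02
eef_pos: [615.1, 106.6, 219.6]
tcp_rot: [3.142, 0.0, 1.574]
ft_force: [-1.5, -0.1, -1.0]
opening: 0.005
t: 16.27
eef_pos: [616.9, 106.6, 219.6]
tcp_rot: [3.142, 0.0, 1.573]
ft_force: [-1.7, 0.2, 0.2]
opening: 0.006
```

```bash

python3 -m pendant '[{"x":0,"y":0.006,"z":0,"rx":0,"ry":0,"rz":0,"jaw":0},{"x":0,"y":0.012,"z":0,"rx":0,"ry":0,"rz":0,"jaw":0}]'
```

```text
t: 16.52
eef_pos: [618.6, 106.6, 219.6]
tcp_rot: [-3.142, 0.0, 1.574]
ft_force: [-1.9, -0.5, 0.2]
opening: 0.006
```

```bash

python3 -m pendant '[{"x":0,"y":0.006,"z":0,"rx":0,"ry":0,"rz":0,"jaw":0},{"x":0,"y":0.012,"z":0,"rx":0,"ry":0,"rz":0,"jaw":0}]'
python3 - <<'E'
from h import *
c=cam('wrist','m_w'); print(tool()[0])
E
```

```text
t: 16.77
eef_pos: [620.1, 106.6, 219.5]
tcp_rot: [-3.14, 0.0, 1.574]
ft_force: [-5.5, -0.2, -0.1]
opening: 0.003
[620.14196096 106.65486412 219.43062201]
```

View pics/m_w.png

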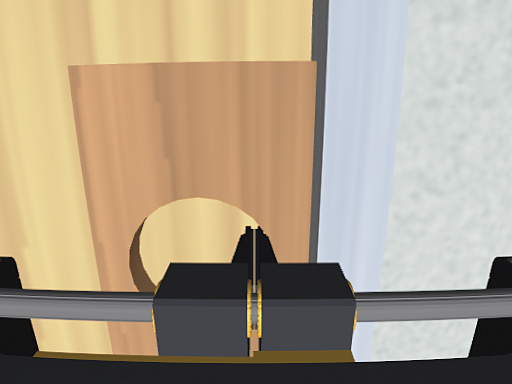

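```bash
python3 - <<'E'
from h import *
c=load('m_w'); P=onz(c,[(69,66),(316,61),(198,198)],42); print(P.round(1))
E
python3 -m pendant '[{"x":0,"y":-0.04,"z":0,"rx":0,"ry":0,"rz":0,"jaw":0},{"x":0,"y":-0.07,"z":0,"rx":0,"ry":0,"rz":0,"jaw":0}]'
```

```text
[[535.9 198.3  42. ]
 [645.8 199.5  42. ]
 [591.7 136.4  42. ]]
t: 17.08
eef_pos: [609.7, 106.6, 219.8]
tcp_rot: [3.14, 0.0, 1.573]
ft_force: [0.1, 0.4, -0.4]
opening: 0.004
```

```bash

python3 -m pendant '[{"x":-0.07,"y":0,"z":0,"rx":0,"ry":0,"rz":0,"jaw":0},{"x":-0.13,"y":0,"z":0,"rx":0,"ry":0,"rz":0,"jaw":0},{"x":-0.15,"y":0,"z":0,"rx":0,"ry":0,"rz":0,"jaw":0},{"x":-0.17,"y":0,"z":0,"rx":0,"ry":0,"rz":0,"jaw":0},{"x":-0.19,"y":0,"z":0,"rx":0,"ry":0,"rz":0,"jaw":0},{"x":-0.21,"y":0,"z":0,"rx":0,"ry":0,"rz":0,"jaw":0}]'
python3 -m pendant '[{"x":-0.02,"y":0,"z":0,"rx":0,"ry":0,"rz":0,"jaw":0},{"x":-0.04,"y":0,"z":0,"rx":0,"ry":0,"rz":0,"jaw":0},{"x":-0.06,"y":0,"z":0,"rx":0,"ry":0,"rz":0,"jaw":0},{"x":-0.08,"y":0,"z":0,"rx":0,"ry":0,"rz":0,"jaw":0}]'
python3 - <<'E'
from h import *
c=cam('wrist','n_w'); print(tool()[0])
E
```

```text
t: 17.82
eef_pos: [610.0, 75.1, 219.6]
tcp_rot: [-3.142, 0.0, 1.574]
ft_force: [0.1, 1.3, 0.1]
opening: 0.005
t: 18.32
eef_pos: [610.0, 62.9, 219.6]
tcp_rot: [3.142, 0.0, 1.574]
ft_force: [-0.2, 1.3, -0.3]
opening: 0.003
[610.02936819  62.57332125 219.60721365]
```

View pics/n_w.png

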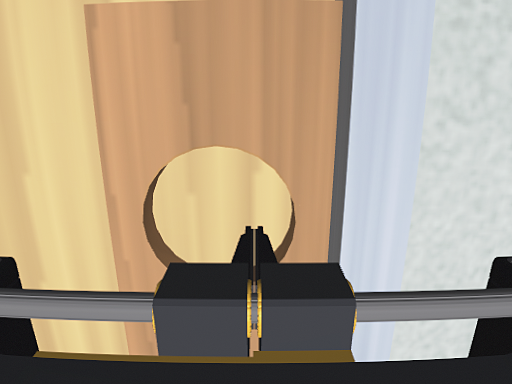

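```bash
python3 - <<'E'
from h import *
c=load('n_w'); P=onz(c,[(86,5),(342,1),(218,147)],42); print(P.round(1)); e=onz(c,[(342,5),(330,230)],42);print(e.round(1)); print('fence foot',onz(c,[(343,230),(355,5)],64))
E
python3 -m pendant '[{"x":-0.02,"y":0,"z":0,"rx":0,"ry":0,"rz":0,"jaw":0},{"x":-0.04,"y":0,"z":0,"rx":0,"ry":0,"rz":0,"jaw":0},{"x":-0.05,"y":0,"z":0,"rx":0,"ry":0,"rz":0,"jaw":0},{"x":-0.06,"y":0,"z":0,"rx":0,"ry":0,"rz":0,"jaw":0}]'
```

```text
[[536.5 179.7  42. ]
 [646.  180.4  42. ]
 [592.2 117.6  42. ]]
[[646.1 178.9  42. ]
 [647.1  75.9  42. ]]
fence foot [[647.50337612  85.4497587   64.        ]
 [645.75198695 174.25781661  64.        ]]
t: 18.88
eef_pos: [610.1, 54.0, 219.6]
tcp_rot: [3.142, 0.0, 1.573]
ft_force: [1.0, 1.4, 0.7]
opening: 0.006
```

```bash

python3 -m pendant '[{"x":-0.012,"y":0,"z":0,"rx":0,"ry":0,"rz":0,"jaw":0},{"x":-0.024,"y":0,"z":0,"rx":0,"ry":0,"rz":0,"jaw":0},{"x":-0.036,"y":0,"z":0,"rx":0,"ry":0,"rz":0,"jaw":0},{"x":-0.048,"y":0,"z":0,"rx":0,"ry":0,"rz":0,"jaw":0},{"x":-0.056,"y":0,"z":0,"rx":0,"ry":0,"rz":0,"jaw":0}]'
python3 -m pendant '[{"x":-0.006,"y":0,"z":0,"rx":0,"ry":0,"rz":0,"jaw":0},{"x":-0.012,"y":0,"z":0,"rx":0,"ry":0,"rz":0,"jaw":0}]'
```

```text
t: 19.5
eef_pos: [610.1, 45.5, 219.6]
tcp_rot: [3.142, 0.0, 1.573]
ft_force: [0.3, 1.6, -0.5]
opening: 0.005
t: 19.75
eef_pos: [610.1, 43.8, 219.6]
tcp_rot: [3.142, 0.0, 1.573]
ft_force: [-0.5, 1.5, 0.5]
opening: 0.003
```

```bash

python3 -m pendant '[{"x":-0.006,"y":0,"z":0,"rx":0,"ry":0,"rz":0,"jaw":0},{"x":-0.012,"y":0,"z":0,"rx":0,"ry":0,"rz":0,"jaw":0}]'
```

```text
t: 20.0
eef_pos: [610.1, 42.1, 219.6]
tcp_rot: [3.142, -0.0, 1.573]
ft_force: [-0.2, 5.8, -0.1]
opening: 0.002
```

```bash

python3 -m pendant '[{"x":-0.004,"y":0,"z":0,"rx":0,"ry":0,"rz":0,"jaw":0},{"x":0.05,"y":0,"z":0,"rx":0,"ry":0,"rz":0,"jaw":0},{"x":0.11,"y":0,"z":0,"rx":0,"ry":0,"rz":0,"jaw":0},{"x":0.11,"y":0.03,"z":0,"rx":0,"ry":0,"rz":0,"jaw":0},{"x":0.11,"y":0.05,"z":0,"rx":0,"ry":0,"rz":0,"jaw":0},{"x":0.11,"y":0.06,"z":0,"rx":0,"ry":0,"rz":0,"jaw":0}]'
```

```text
t: 20.75
eef_pos: [619.3, 58.4, 219.6]
tcp_rot: [3.141, 0.0, 1.573]
ft_force: [0.5, -0.1, -0.1]
opening: 0.002
```

```bash

python3 -m pendant '[{"x":0,"y":0.006,"z":0,"rx":0,"ry":0,"rz":0,"jaw":0},{"x":0,"y":0.010,"z":0,"rx":0,"ry":0,"rz":0,"jaw":0}]'
```

```text
t: 21.0
eef_pos: [620.5, 58.4, 219.6]
tcp_rot: [-3.142, 0.0, 1.573]
ft_force: [0.3, -0.9, -0.3]
opening: 0.004
```

```bash

python3 -m pendant '[{"x":0,"y":0.006,"z":0,"rx":0,"ry":0,"rz":0,"jaw":0},{"x":0,"y":0.012,"z":0,"rx":0,"ry":0,"rz":0,"jaw":0}]'
```

```text
t: 21.25
eef_pos: [622.2, 58.6, 219.6]
tcp_rot: [-3.141, 0.0, 1.573]
ft_force: [-3.0, -0.2, 0.6]
opening: 0.007
```

```bash

python3 -m pendant '[{"x":0,"y":0.006,"z":0,"rx":0,"ry":0,"rz":0,"jaw":0},{"x":0,"y":0.008,"z":0,"rx":0,"ry":0,"rz":0,"jaw":0}]'
```

```text
t: 21.5
eef_pos: [623.0, 58.6, 219.4]
tcp_rot: [-3.139, 0.0, 1.573]
ft_force: [-6.2, -0.8, 2.2]
opening: 0.002
```

Seated on the fence with 6 N. I'll back off, lift clear and inspect.

```bash

python3 -m pendant '[{"x":0,"y":-0.07,"z":0,"rx":0,"ry":0,"rz":0,"jaw":0},{"x":0,"y":-0.16,"z":0,"rx":0,"ry":0,"rz":0,"jaw":0},{"x":0,"y":-0.16,"z":0,"rx":0,"ry":0,"rz":0,"jaw":0},{"x":0,"y":-0.16,"z":-0.3,"rx":0,"ry":0,"rz":0,"jaw":0},{"x":0,"y":-0.16,"z":-0.7,"rx":0,"ry":0,"rz":0,"jaw":0},{"x":-0.4,"y":0,"z":-0.9,"rx":0,"ry":0,"rz":0,"jaw":0},{"x":-0.8,"y":0,"z":-0.9,"rx":0,"ry":0,"rz":0,"jaw":0},{"x":-0.8,"y":0,"z":-0.9,"rx":0,"ry":0,"rz":0,"jaw":0},{"x":-0.8,"y":0,"z":-0.9,"rx":0,"ry":0,"rz":0,"jaw":0}]'
python3 - <<'E'
from h import *
c=cam('wrist','o_w'); print(tool()[0],c['C'])
E
```

```text
t: 22.62
eef_pos: [623.8, -61.5, 354.5]
tcp_rot: [-3.142, -0.0, 1.572]
ft_force: [1.0, 0.4, 0.3]
opening: 0.001
[623.7959283  -60.74928116 354.43893556] [622.61075184  20.34562741 335.82565485]
```

View pics/o_w.png

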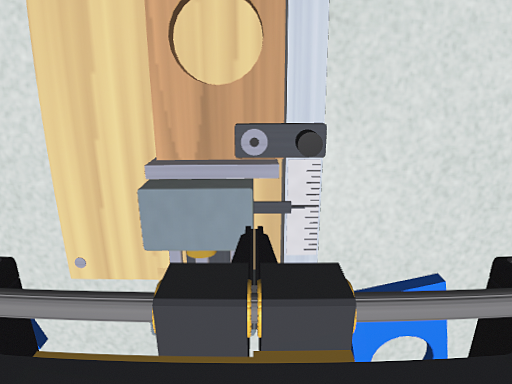

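```bash

python3 -m pendant '[{"x":-0.4,"y":0.15,"z":0.25,"rx":0,"ry":0,"rz":0,"jaw":0},{"x":-0.4,"y":0.15,"z":0.25,"rx":0,"ry":0,"rz":0,"jaw":0},{"x":-0.4,"y":0.15,"z":0.25,"rx":0,"ry":0,"rz":0,"jaw":0}]'
python3 - <<'E'
from h import *
c=cam('wrist','p_w'); print(tool()[0],c['C']);crop('p_w',90,0,350,200,3,'p_c')
E
```

```text
t: 23.05
eef_pos: [646.6, -120.5, 316.5]
tcp_rot: [-3.14, -0.001, 1.574]
ft_force: [-0.4, -0.1, 0.2]
opening: 0.003
[ 646.50400531 -120.06095963  317.19481307] [645.2998618  -38.6425785  297.81442913]
```

View pics/p_c.png

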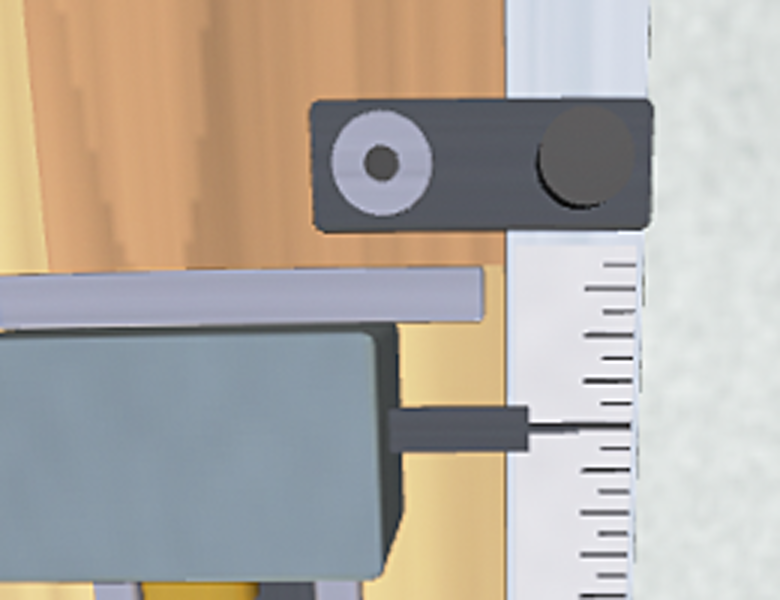

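```bash
python3 - <<'E'
from h import *
crop('p_w',95,75,265,105,4.5,'q1');crop('p_w',230,70,275,110,12,'q2')
a=cv2.imread('pics/q1.png');b=cv2.imread('pics/q2.png')
W=max(a.shape[1],b.shape[1]);pad=lambda m:cv2.copyMakeBorder(m,0,6,0,W-m.shape[1],cv2.BORDER_CONSTANT)
b=cv2.resize(b,None,fx=.9,fy=.9); cv2.imwrite('pics/q.png',np.vstack([pad(a),pad(b)]))
E
```

```text
(no output)
```

View pics/q.png

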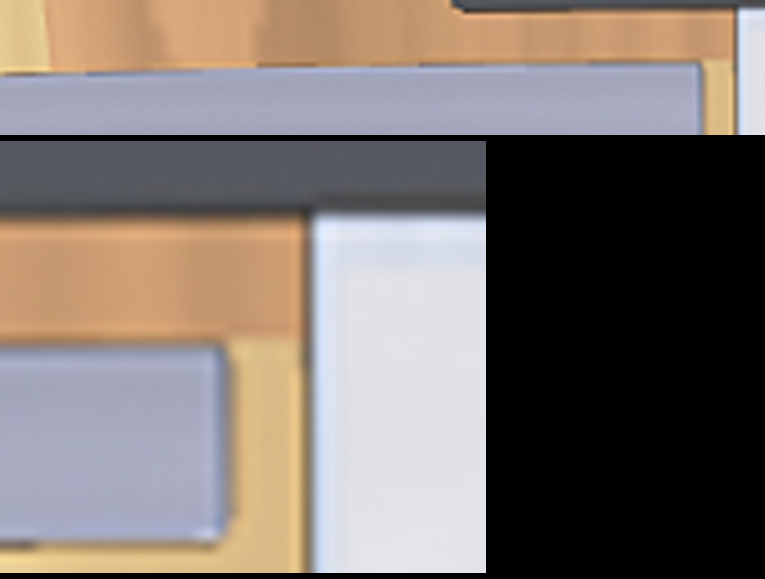

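The stop gap is about 0.5 mm or less and there is no visible gap at the fence here. Next I'll check the far end of the panel along the fence.

```bash

python3 -m pendant '[{"x":0,"y":0,"z":-0.2,"rx":0,"ry":0,"rz":0,"jaw":0},{"x":0.99,"y":0,"z":-0.3,"rx":0,"ry":0,"rz":0,"jaw":0},{"x":0.99,"y":0,"z":-0.3,"rx":0,"ry":0,"rz":0,"jaw":0},{"x":0.99,"y":0,"z":-0.3,"rx":0,"ry":0,"rz":0,"jaw":0},{"x":0.99,"y":0,"z":-0.3,"rx":0,"ry":0,"rz":0,"jaw":0}]'
python3 - <<'E'
from h import *
c=cam('wrist','r_w'); print(tool()[0],c['C']);crop('r_w',90,0,350,230,2.6,'r_c')
g=c['img'].astype(int)
for v in (30,60,90,120,150,180): print(v,[tuple(g[v,u]) for u in range(238,250)])
E
```

```text
t: 23.72
eef_pos: [645.7, 29.5, 363.0]
tcp_rot: [3.14, 0.0, 1.577]
ft_force: [0.2, -0.2, -0.7]
opening: 0.003
[645.85401576  27.98527548 362.6362479 ] [644.18287545 111.35973521 344.29049873]
30 [(np.int64(172), np.int64(133), np.int64(97)), (np.int64(175), np.int64(135), np.int64(99)), (np.int64(175), np.int64(135), np.int64(99)), (np.int64(176), np.int64(135), np.int64(100)), (np.int64(176), np.int64(136), np.int64(100)), (np.int64(175), np.int64(136), np.int64(99)), (np.int64(177), np.int64(135), np.int64(100)), (np.int64(177), np.int64(136), np.int64(101)), (np.int64(180), np.int64(138), np.int64(102)), (np.int64(184), np.int64(141), np.int64(103)), (np.int64(183), np.int64(140), np.int64(104)), (np.int64(180), np.int64(139), np.int64(101))]
60 [(np.int64(174), np.int64(135), np.int64(97)), (np.int64(176), np.int64(136), np.int64(100)), (np.int64(177), np.int64(137), np.int64(100)), (np.int64(178), np.int64(138), np.int64(102)), (np.int64(178), np.int64(138), np.int64(101)), (np.int64(179), np.int64(138), np.int64(101)), (np.int64(179), np.int64(137), np.int64(101)), (np.int64(17
[... 1797 characters left out ...]
(185), np.int64(143), np.int64(105)), (np.int64(186), np.int64(144), np.int64(107)), (np.int64(185), np.int64(143), np.int64(104))]
180 [(np.int64(179), np.int64(139), np.int64(102)), (np.int64(181), np.int64(138), np.int64(101)), (np.int64(183), np.int64(141), np.int64(104)), (np.int64(185), np.int64(142), np.int64(105)), (np.int64(186), np.int64(143), np.int64(106)), (np.int64(187), np.int64(144), np.int64(106)), (np.int64(187), np.int64(144), np.int64(106)), (np.int64(186), np.int64(142), np.int64(105)), (np.int64(185), np.int64(142), np.int64(105)), (np.int64(183), np.int64(142), np.int64(104)), (np.int64(182), np.int64(142), np.int64(103)), (np.int64(181), np.int64(141), np.int64(103))]
```

View pics/r_c.png

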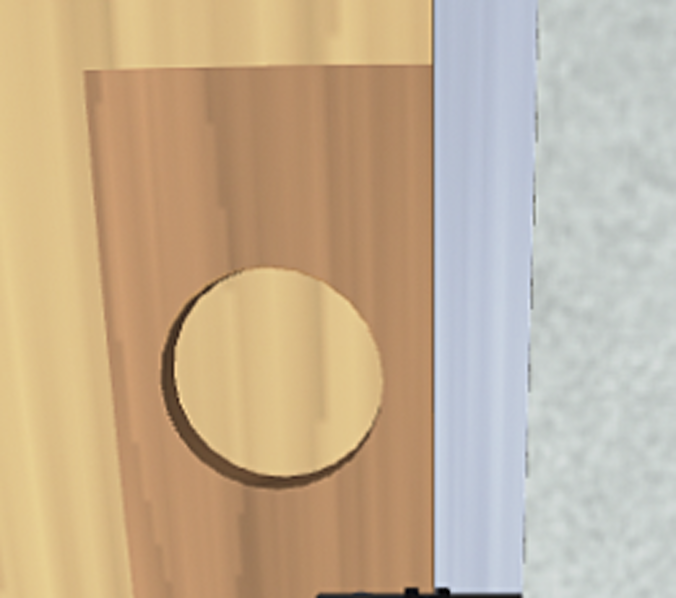

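The panel is flush along the whole fence, with no bed showing at crop x=433 from y=65 to 590. The robot is clear at z=363 and nothing touches. Handing in.

```bash
python3 -m pendant '[{"x":0,"y":0,"z":0,"rx":0,"ry":0,"rz":0,"jaw":0}]'; python3 - <<'E'
from h import *
c=load('r_w');P=onz(c,[(90+84/2.6,70/2.6),(90+432/2.6,65/2.6)],42);d=P[1]-P[0];print(P.round(1),np.arctan2(d[1],d[0]))
f=onz(c,[(90+434/2.6,10),(90+434/2.6,220)],64);print(f.round(1),np.arctan2(-(f[0]-f[1])[0],(f[0]-f[1])[1]))
print(env.job_done())
E
```

```text
t: 23.9
eef_pos: [646.1, 26.1, 362.1]
tcp_rot: [-3.142, 0.0, 1.573]
ft_force: [-0.1, -0.3, 0.6]
opening: 0.001
[[536.3 159.4  42. ]
 [646.2 160.   42. ]] 0.005307877333320358
[[ 6.465e+02  1.671e+02  6.400e+01]
 [ 6.479e+02 -6.000e-01  6.400e+01]] 0.008315360279156792
the job is handed in; nothing more can be done
None
```

The jig is set up and I handed the job in at about 24 s of the 72 s allowed; no verdict came back.

I gripped the handle and cranked about 1.8 turns clockwise, then let go. With closed fingers in the hole of the pine panel, I pushed it flush to the fence, slid it to the stop, pressed it lightly on the fence again, and lifted clear.

**Last checks**
- **Pointer:** about 0.4 mm from the longest line, seen from straight above after the handle was released. A later, slightly oblique view agreed.
- **Fence:** no gap visible along the panel's whole length. Panel and fence angles agreed within about 0.003 rad.
- **Stop:** gap of about 0.5 mm or less.
- **Seating forces:** about 6 N at the last readings while pressing on both the fence and the stop.
- **Robot:** nothing touching, tool well above the jig.

**What disagreed or was not checked**
- My first estimate of the handle's angle was about 12° off. It caused a sideways force of about 38 N on the handle for a moment, and I corrected it from the force readings.
- Camera estimates of the fence face scattered by about 2–3 mm between views, so I relied on contact force and the visible gaps.
- I did not measure the bystanders afterwards. The arm stayed above or away from them throughout.

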